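# Fit the fresh filter cartridge into the dust extractor

### The job

Fit the fresh filter cartridge (white pleats, lime-green bar) into the extractor's filter port: find the slots of the port, push it in against its spring, turn it clockwise a quarter turn to the stop and let it spring up so that it locks, then let go. Press and turn gently, never forcing it, and leave the spent cartridge, the battery pack and the brush where they are.

Things in the scene. Friction and masses are not known exactly. Their poses are not given: they have to be found in the camera images.
- fresh_mid (a point): Middle (on the axis, 50 mm over the foot) of the loose fresh cartridge, 0.16 kg, 100 mm tall, standing. From the foot: white pleated cylinder 30 mm across (to 33 mm), black neck 36 mm across (39 to 61), round flange 60 mm across (61 to 66), lime grip bar (66 to 100) 56 mm long along x, 14 mm thick along y. z is up; a half turn about z makes no difference.
- fresh_lug (a point): Centre, on the axis, of the fresh cartridge's two steel lugs, 6.5 mm under fresh_mid. They stick out of the neck in line with the bar, along +x and -x: each 10 mm wide, 5 mm thick, reaching 25 mm from the axis.
- port (a point): Centre of the round filter port, level with its ring's top face, 81 mm above the bench. The ring (aluminium, 72 mm across, 21 mm high) sits on the extractor's filter head: a fixed grey box 150 x 150 mm, 60 mm high, a lime hose spigot 68 mm across sticking out 55 mm from its -y side. The ring's mouth is 54 mm wide, flared to 60 mm at the top. z is up.
- ledge (a point): Centre of the brass ledge's upper face, 6 mm below port; bore 40 mm, ledge 6 mm thick, two opposite slots 40 degrees wide (the lugs fill 27). They would lie along this point's +x and -x, but the ring is turned an unknown amount up to 0.7 rad either way, not shown by these readings: find them by feel or eye. Lugs on the ledge: fresh_mid 9 mm above this point.
- lock (a point): On the port's axis, 5 mm below port: where fresh_mid ends when locked. Past the slots a spring plate pushes up from 5 mm above this point (6 N, plus 0.5 N/mm). 3 mm below it the lugs clear the ledge and turn clockwise (from above); 6 mm below it the flange hits the ring. 90 degrees round is a notch (room from 88 to 95 degrees), then a stop; let go there and the spring lifts the lugs 3 mm into it.
- spent_mid (a point): Middle of the spent cartridge: same shape and size as the fresh one, but brown dusty pleats and a grey bar. Leave it standing. z is up.
- battery_mid (a point): Middle of a loose battery pack, black with a lime top, 110 by 72 mm, 61 mm high, on the bench; x along its length, z up. Leave it.
- brush_grip (a point): Handle of a loose bench brush lying on the bench, 200 mm long, 42 mm wide, 20 mm high; this point is 60 mm from the handle's end, and the brush runs along x, bristles at +x. Leave it.
Things that resemble listed ones, but are neither listed nor needed, are in the scene too. Leave any orange or red look-alike of the part that bears fresh_mid alone.

How it is judged (in metres and radians):
On the way, in this order (a step that is already met when the one before it is completed fails the run):
1. the fresh cartridge is carried to above the port (z of fresh_mid in the frame of port above 0.008 m and horizontal distance between fresh_mid and port below 0.02 m), for 0.1 s.
2. it is pushed in against the spring until its lugs are under the ledge (7 mm or more below the port point) (z of fresh_mid in the frame of port below -0.007 m and horizontal distance between fresh_mid and port below 0.006 m), for 0.1 s.
At the end, for the whole second after the job is handed in: The fresh cartridge sits locked in the port: its middle 5 mm below the port point (within 1.5 mm, lifted into the notch by the spring, which happens nowhere else), within 4 mm of the axis, upright within 4 degrees, at rest and let go (z of fresh_mid in the frame of port between -0.0065 and -0.0035 m and horizontal distance between fresh_mid and port below 0.004 m and angle between fresh_mid's own z axis and vertical below 0.07 rad and linear speed of fresh below 0.01 m/s); the robot touches nothing.
It fails at once if the cartridge is forced: more than 70 N between it and the extractor (contact force between fresh and housing above 70 N).
It fails at once if the spent cartridge is moved 20 mm or knocked over (distance of spent_mid from where it was at the start of the episode above 0.02 m or angle between spent_mid's own z axis and vertical above 0.4 rad).
It fails at once if the battery pack or the brush is moved 20 mm (distance of any of battery_mid, brush_grip from where it was at the start of the episode above 0.02 m).
It also fails if it takes over 72 s, if anything falls off the work surface, if the arm or the gripper's body presses on something with over 40 N, if the wrist force passes 120 N, or if a joint passes its speed limit or range.

### The arm

A 6-joint arm with a two-finger parallel gripper is mounted at the origin on the work surface. World frame = base frame: x ahead of the robot, y to its left, z up, the work surface at z = 0. Lengths are in mm, angles in rad, forces in N, time in s.
With the tool pointing down it reaches from about 350 to 875 mm from the base axis. Payload 4.2 kg.
Tool frame: the origin (TCP) lies where the fingers leave the gripper's body, on its centre line; the fingertips stand ahead of it and the grasp point (between the pads) lies 54 mm ahead of it (arm.nose_length is the z of the fingertips in the tool frame, in mm); z points along the fingers, x is the direction in which the jaws open and shut, and the axes are right-handed (so a half turn about z gives the same grasp; the last joint's range is limited). The gripper opens to 85 mm and grips with 20 to 120 N. Pads are 22 mm wide; open, the fingers measure 114 mm over their backs; the gripper's body (76 mm by 85 mm) begins 54 mm behind the grasp point. The pads swing forward as they close: fully open they stand 13 mm farther back than shut.
Start: joints at [-1.022, 0.385, 0.008, 0, -1.194, -0.259], TCP at [178.617, -598.912, 303.912] pointing down, gripper open.
Joint ranges: [-3.14, 3.14], [-1.21, 2.06], [-1.07, 1.41], [-3.16, 2.05], [-2.99, -0.16], [-3.1, 3.1]. Speed limits (rad/s): [2.79, 2.79, 3.14, 3.14, 3.14, 3.14].

### API

Orientations are given as a unit quaternion [x, y, z, w].
In Python, from bench import arm, imaging, job_done gives the robot as it stands.
- The arm moves only by the shell command python3 -m crank 'ROWS' [OPENING]. ROWS is a JSON object of lists of equal length, an entry for each row: "delta_pos": the shift along the tool's x, y, z in m, a list of three; "twist": the turn about the tool's z in rad. In form: {"delta_pos": [[tx, ty, tz], ...], "twist": [twist, ...]}. A call has 1 to 8 rows; each row shifts and turns the commanded pose from where the row before left it, along the tool's axes as they then stand; what a row does not reach is not made up. A row lasts 1/12 s, in which the tool goes at most 41.7 mm and 7.16 degrees, less where a joint would pass 70% of its speed; a pose out of reach is approached as far as the arm can. A call is refused whole if a number of a shift passes 0.0417 or a number of a turn 0.125, either way. A call with a gripper value outside its range is refused whole. OPENING is the opening, from 0 (shut) to 1 (fully open), set as the call begins (- or left out, the last holds). The fingers move at their own pace and stop on an object; the grip force is fixed at half the most. Time passes only in rows, so rows that do not move let the fingers close. It gives the time, the measured TCP pose, the force and the opening at its end, in the units of the state.
- arm.read_state(): the state, without advancing time (a new reading comes with each control period).
- imaging.get_image(name): name is "side" or "top"; returns (picture, depth): 400x640x3 uint8, blue, green, red; 400x640 float32, mm along the optical axis (not along the pixel's ray), 0 where there is no reading.
- imaging.camera_model(name): a dict with "vfov" (degrees; the focal length in pixels is half the picture's height over the tangent of half this angle, whatever the lens; pixels are square), "cx", "cy" (the principal point, pixels), "T" (4x4, takes a point from camera to world coordinates). Camera axes: x right, y up, looking along -z (the intrinsics and any distortion apply to the point x, -y, -z); pixel columns grow to the right and rows downward; lengths in mm; the calibration is good to about 2 mm. A picture is of the moment at which its call begins. camera_model takes no time and is no camera call.
- job_done(): hands the job in, once; it reports no verdict.
The state is a dict: "clock": time; "joints": joint angles; "joint_vel": joint speeds; "joint_efforts": joint torques, N m; "position": TCP position; "ee_rot": TCP orientation; "contact_force": force on the tool from outside, world axes, zero at the start; "wrist_torque": the same for the moment, N m; "gripper_width": finger opening in mm.
Only numpy, scipy, OpenCV 4.12 (cv2) and the standard library are available. Lean on these libraries where they do the work, as an engineer would, in place of code of your own. Each camera call takes 0.05 s, during which the arm holds its last target.

## Working session

There is one attempt and no reset: what is moved stays moved. The work goes in short steps, Python scripts to look and compute and a shell command to move; the robot and the scene stay as the last step left them, time stands still between calls to the robot, and variables do not carry over. Pictures are saved under pics/ and viewed, and the job is handed in when it is done.

```bash
ls; mkdir -p pics
python3 - <<'E'
from bench import arm, imaging
import cv2, numpy as np
print(arm.read_state(), arm.nose_length)
for n in ("side","top"):
    im,d=imaging.get_image(n)
    cv2.imwrite(f"pics/{n}0.png",im); np.save(f"pics/{n}0.npy",d)
    m=imaging.camera_model(n); print(n,m)
E
```

```text
pics
{'clock': 0.0, 'joints': array([-1.02242454e+00,  3.85554471e-01,  6.61306203e-03, -5.37822976e-04,
       -1.19398334e+00, -2.58561421e-01]), 'joint_vel': array([-0.00059988, -0.00181624, -0.00094024,  0.0008441 ,  0.00052897,
       -0.00038461]), 'joint_efforts': array([ 3.20261579e-04, -3.92293167e+01,  1.88405460e+01,  4.18624565e+00,
       -4.50421343e-03, -7.05626150e-06]), 'position': array([ 178.49147416, -598.51985361,  302.81190754]), 'ee_rot': array([ 5.97669977e-01,  8.01741481e-01,  6.28575574e-04, -8.94372399e-04]), 'contact_force': array([0.42708113, 0.90988386, 0.62712728]), 'wrist_torque': array([-0.00012625, -0.01209184, -0.00960207]), 'gripper_width': 85.19637230450238} 72.6
side {'vfov': 49.719685977857615, 'cx': 310.28872578512744, 'cy': 201.13180262391333, 'T': array([[-9.91038740e-01,  5.94252848e-02, -1.19627971e-01,
         3.63528560e+02],
       [-1.31885611e-01, -5.77298736e-01,  8.05811613e-01,
         8.07194821e+02],
       [-2.11754917e-02,  8.14367734e-01,  5.79962752e-01,
         6.82827149e+02],
       [ 0.00000000e+00,  0.00000000e+00,  0.00000000e+00,
         1.00000000e+00]])}
top {'vfov': 53.59358393423782, 'cx': 320.0837589619498, 'cy': 196.93573015915467, 'T': array([[ 1.49335213e-02,  9.93311749e-01, -1.14493490e-01,
         3.81101710e+02],
       [-9.99880184e-01,  1.43684803e-02, -5.75885715e-03,
        -8.86483186e+00],
       [-4.07524301e-03,  1.14565772e-01,  9.93407306e-01,
         9.38909684e+02],
       [ 0.00000000e+00,  0.00000000e+00,  0.00000000e+00,
         1.00000000e+00]])}
```

View pics/side0.png

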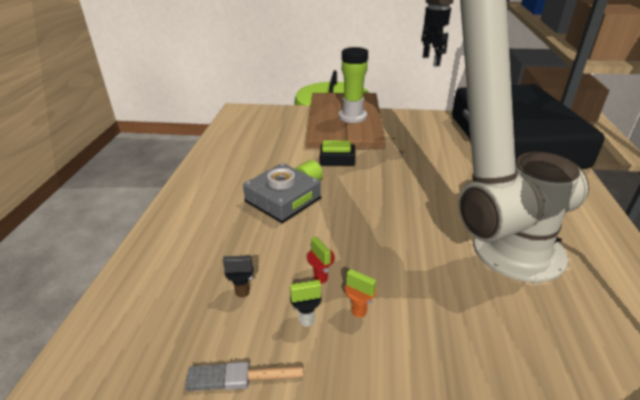

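View pics/top0.png

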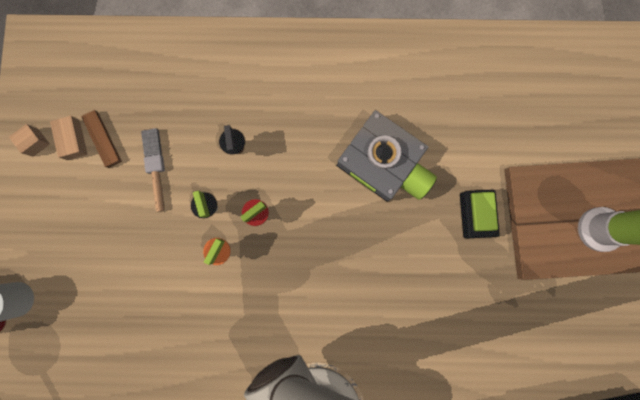

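The side view shows three lime bars. (306,302) has white pleats and a black neck, (320,258) has a red body, and (360,292) has an orange body. The grey-bar cartridge with brown pleats at (238,272) is the spent one. In the top view the fresh one is at (204,205), red at (255,212), orange at (217,250), spent at (231,140), and the port at (384,152). I'll confirm this in enlarged crops.

Run:
```python
import cv2,numpy as np
s=cv2.imread("pics/side0.png");t=cv2.imread("pics/top0.png")
r=lambda a,k:cv2.resize(a,None,fx=k,fy=k,interpolation=cv2.INTER_CUBIC)
a=r(s[230:340,215:395],4);cv2.imwrite("pics/cropS.png",a)
b=r(t[185:225,184:224],9);c=r(t[132:172,364:404],9)
cv2.imwrite("pics/cropT.png",np.hstack([b,c]))
```

```text
(no output)
```

View pics/cropS.png

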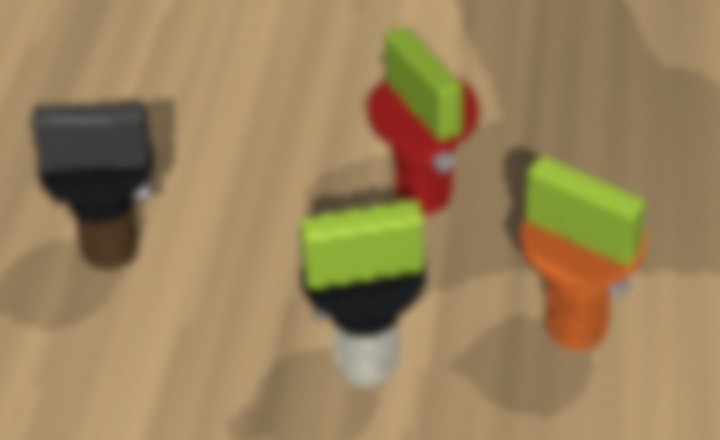

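View pics/cropT.png

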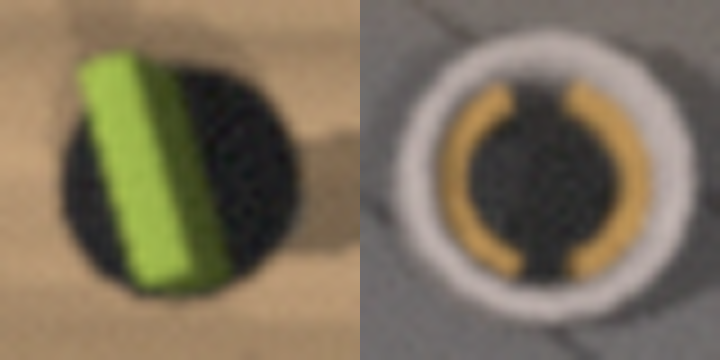

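The white-pleated one is confirmed at side (306,302) and top (204,205). The port's slots are visible as gaps in the brass, near image-vertical. Next I'll measure positions.

```bash
cat > h.py <<'E'
import cv2,numpy as np
from bench import arm, imaging
def ray(n,u,v):
    m=imaging.camera_model(n);f=200/np.tan(np.radians(m["vfov"]/2))
    u=np.atleast_1d(u).astype(float);v=np.atleast_1d(v).astype(float)
    d=np.stack([(u-m["cx"])/f,-(v-m["cy"])/f,-np.ones_like(u)],1)
    return m["T"][:3,3],d@m["T"][:3,:3].T
def plane(n,u,v,z):
    o,d=ray(n,u,v);return o+d*((z-o[2])/d[:,2])[:,None]
def pts(n,u,v,dep): # dep along axis
    o,d=ray(n,u,v);return o+d*np.atleast_1d(dep)[:,None]
def proj(n,P):
    m=imaging.camera_model(n);f=200/np.tan(np.radians(m["vfov"]/2))
    q=(np.atleast_2d(P)-m["T"][:3,3])@m["T"][:3,:3]
    return np.stack([m["cx"]+f*q[:,0]/-q[:,2],m["cy"]-f*q[:,1]/-q[:,2]],1)
E
python3 - <<'E'
from h import *
t=cv2.imread("pics/top0.png");s=cv2.imread("pics/side0.png");dt=np.load("pics/top0.npy");ds=np.load("pics/side0.npy")
def rect(n,im,box,vmin):
    hsv=cv2.cvtColor(im,cv2.COLOR_BGR2HSV)
    m=((hsv[...,0]>28)&(hsv[...,0]<50)&(hsv[...,1]>110)&(hsv[...,2]>vmin))
    k=np.zeros_like(m);x0,y0,x1,y1=box;k[y0:y1,x0:x1]=1;m&=k
    v,u=np.nonzero(m);return u,v
for vm in (110,140,160):
    u,v=rect("top",t,(184,185,224,225),vm)
    P=plane("top",u,v,100)[:,:2].astype(np.float32)
    r=cv2.minAreaRect(P);c=P.mean(0);w,V=np.linalg.eigh(np.cov(P.T));a=V[:,1]
    print("fresh top",vm,len(u),c,r,np.degrees(np.arctan2(a[1],a[0])),np.sqrt(w*12), "depth z",np.percentile(pts("top",u,v,dt[v,u])[:,2],[10,50,90]))
u,v=rect("side",s,(285,275,325,325),110)
Q=pts("side",u,v,ds[v,u]);print("side cloud",np.median(Q,0),Q.min(0),Q.max(0))
# cloud of side bar top
k=Q[:,2]>96
P=Q[k][:,:2];w,V=np.linalg.eigh(np.cov(P.T));a=V[:,1];print("side top face",k.sum(),P.mean(0),np.degrees(np.arctan2(a[1],a[0])),np.sqrt(w*12))
# ring
hsv=cv2.cvtColor(t,cv2.COLOR_BGR2HSV)
x0,y0=364,132
c=hsv[132:172,364:404]
m=((c[...,2]>135)&(c[...,1]<60)).astype(np.uint8)
cs,_=cv2.findContours(m,cv2.RETR_EXTERNAL,cv2.CHAIN_APPROX_NONE)
cc=max(cs,key=cv2.contourArea)[:,0]+[x0,y0]
P=plane("top",cc[:,0],cc[:,1],81)[:,:2].astype(np.float32)
print("ring",cv2.fitEllipse(P))
b=((c[...,0]>8)&(c[...,0]<28)&(c[...,1]>90)&(c[...,2]>110))
v,u=np.nonzero(b);P=plane("top",u+x0,v+y0,75)[:,:2]
print("brass n",len(u),P.min(0),P.max(0),cv2.minEnclosingCircle(P.astype(np.float32)), "z",np.median(pts("top",u+x0,v+y0,dt[v+y0,u+x0])[:,2]))
# ring depth
v,u=np.nonzero(m);print("ring z",np.median(pts("top",u+x0,v+y0,dt[v+y0,u+x0])[:,2]))
np.save("brass.npy",P)
# spigot and head
E
```

```text
fresh top 110 175 [460.2063 254.8963] ((460.3644104003906, 255.0253143310547), (56.77031326293945, 14.244014739990234), 18.54265022277832) -161.73007771419066 [14.12383867 55.75051957] depth z [ 69.64509202 100.70885816 102.75080324]
fresh top 140 146 [461.30554 255.2946 ] ((461.0602722167969, 255.14547729492188), (55.42735290527344, 12.168985366821289), 19.37720489501953) -160.5449539343194 [12.0384393  55.04324194] depth z [ 98.40564193 100.91165978 103.0284793 ]
fresh top 160 120 [460.7505  255.26738] ((460.68865966796875, 255.12039184570312), (52.00540542602539, 10.755916595458984), 19.372695922851562) -161.15672805576844 [10.51699572 52.58770343] depth z [ 98.93479653 100.91165978 102.80900967]
side cloud [458.76309869 262.80101829  88.3468128 ] [363.52856045 149.0102072   -3.85086413] [505.70288686 807.1948207  682.82714852]
side top face 188 [457.7445829 266.1755649] 99.2279336523178 [ 53.8842989  198.47702972]
ring ((584.0765380859375, -143.73594665527344), (70.262939453125, 71.67190551757812), 40.38050842285156)
brass n 162 [ 560.56016431 -168.97666442] [ 608.46226585 -120.02743636] ((584.5350341796875, -144.24090576171875), 26.22119140625) z 75.82279230455339
ring z 81.26073534732313
```

Run:
```python
from h import *
t=cv2.imread("pics/top0.png");s=cv2.imread("pics/side0.png");ds=np.load("pics/side0.npy")
c0=np.array([584.3,-144.0])
# sample ledge annulus z=75 by angle
big=t.astype(np.float32)
ang=np.radians(np.arange(0,360,2));R=[];
for r in (21,22.5,24):
    P=np.stack([c0[0]+r*np.cos(ang),c0[1]+r*np.sin(ang),np.full_like(ang,75)],1)
    p=proj("top",P).astype(np.float32)
    val=cv2.remap(big,p[:,0].reshape(1,-1),p[:,1].reshape(1,-1),cv2.INTER_LINEAR)[0]
    R.append(val[:,2]-val[:,0])
B=np.array(R).mean(0);th=B.max()*0.5;dark=B<th
dg=np.degrees(ang)
print("dark angles",dg[dark].astype(int))
w=np.clip(1-B/th,0,1)
print("slot axis deg",np.degrees(np.angle((w*np.exp(2j*ang)).sum())/2))
# side
hsv=cv2.cvtColor(s,cv2.COLOR_BGR2HSV)
m=((hsv[...,0]>28)&(hsv[...,0]<50)&(hsv[...,1]>110)&(hsv[...,2]>100));k=np.zeros_like(m);k[270:325,285:325]=1;m&=k
v,u=np.nonzero(m);d=ds[v,u];ok=d>0;Q=pts("side",u,v,d)[ok];Q=Q[(Q[:,2]>96)&(Q[:,2]<106)]
P=Q[:,:2];w,V=np.linalg.eigh(np.cov(P.T));a=V[:,1];print("side top",len(P),P.mean(0),np.median(Q[:,2]),np.degrees(np.arctan2(a[1],a[0])),np.sqrt(w*12))
# side ring
c=hsv[160:195,260:300]
mm=((c[...,2]>150)&(c[...,1]<60)).astype(np.uint8)
v,u=np.nonzero(mm);Q=pts("side",u+260,v+160,ds[v+160,u+260]);Q=Q[(Q[:,2]>78)&(Q[:,2]<84)]
print("side ring",len(Q),cv2.minEnclosingCircle(Q[:,:2].astype(np.float32)))
# head edges from top: depth at z ~60
dt=np.load("pics/top0.npy");V,U=np.mgrid[100:215,325:445];Q=pts("top",U.ravel(),V.ravel(),dt[V,U].ravel());Q=Q[(Q[:,2]>56)&(Q[:,2]<63)]
print("head",cv2.minAreaRect(Q[:,:2].astype(np.float32)))
st=arm.read_state();from scipy.spatial.transform import Rotation as Rn
print(Rn.from_quat(st["ee_rot"]).as_matrix().round(4))
```

```text
dark angles [  0   2   4   6   8  10  12  14  16  18  20 166 168 170 172 174 176 178
 180 182 184 186 188 190 192 194 196 346 348 350 352 354 356 358]
slot axis deg 1.8179741107660938
side top 186 [458.75765841 260.35815355] 98.5473130374707 -161.40993047149144 [14.34139402 54.80741783]
side ring 96 ((580.90185546875, -139.8347625732422), 36.29179382324219)
head ((568.658203125, -167.95556640625), (206.6173095703125, 150.59030151367188), 55.11246109008789)
[[-2.856e-01  9.583e-01 -7.000e-04]
 [ 9.583e-01  2.856e-01  1.800e-03]
 [ 2.000e-03 -1.000e-04 -1.000e+00]]
```

```bash
python3 -m crank '{"delta_pos": [[0.02,0.035,0],[0.02,0.035,0],[0.02,0.035,0],[0.02,0.035,0],[0.02,0.035,0],[0.02,0.035,0],[0.02,0.035,0],[0.02,0.035,0]], "twist": [0,0,0,0,0,0,0,0]}' 0.5
python3 -m crank '{"delta_pos": [[0.036,0.0146,0],[0.036,0.0146,0],[0.036,0.0146,0],[0.036,0.0146,0],[0.036,0.0146,0],[0.036,0.0146,0],[0.036,0.0146,0],[0.036,0.0146,0]], "twist": [0,0,0,0,0,0,0,0]}'
python3 -m crank '{"delta_pos": [[0.036,0.0146,0],[0.036,0.0146,0],[0.036,0.0146,0],[0.036,0.0146,0],[0.036,0.0146,0],[0.036,0.0146,0],[0.036,0.0146,0],[0.036,0.0146,0]], "twist": [0,0,0,0,0,0,0,0]}'
python3 -m crank '{"delta_pos": [[0,0,0],[0,0,0],[0,0,0]], "twist": [-0.12,-0.12,-0.12]}'
python3 -c "
from h import *
print(arm.read_state()['joints'])"
```

```text
clock: 0.77
position: [402.0, -363.8, 303.7]
ee_rot: [0.598, 0.802, 0.0, -0.0]
contact_force: [1.3, -0.1, 0.1]
gripper_width: 42.4
clock: 1.43
position: [430.3, -54.4, 303.8]
ee_rot: [0.598, 0.802, 0.0, -0.0]
contact_force: [0.3, 0.1, -0.1]
gripper_width: 42.8
clock: 2.1
position: [460.0, 255.0, 303.6]
ee_rot: [0.597, 0.802, -0.0, -0.0]
contact_force: [1.5, -1.2, -1.0]
gripper_width: 42.6
clock: 2.35
position: [460.1, 254.0, 303.0]
ee_rot: [0.441, 0.897, -0.001, -0.0]
contact_force: [0.9, 0.2, -0.7]
gripper_width: 43.0
[ 8.13221296e-01  2.17006800e-01 -2.34593824e-01 -3.65030997e-04
 -1.12098713e+00 -1.72675238e+00]
```

```bash
Z='[0,0,0]'; python3 -m crank '{"delta_pos": [[0,0,0],[0,0,0],[0,0,0],[0,0,0],[0,0,0],[0,0,0],[0,0,0],[0,0,0]], "twist": [-0.12,-0.12,-0.12,-0.12,-0.12,-0.12,-0.12,-0.12]}'
python3 -m crank '{"delta_pos": [[0,0,0],[0,0,0],[0,0,0],[0,0,0],[0,0,0],[0,0,0],[0,0,0],[0,0,0]], "twist": [-0.12,-0.12,-0.12,-0.12,-0.12,-0.12,-0.12,-0.12]}'
python3 -m crank '{"delta_pos": [[0,0,0.04],[0,0,0.03],[0,0,0],[0,0,0],[0,0,0],[0,0,0],[0,0,0],[0,0,0]], "twist": [-0.12,-0.12,-0.12,-0.12,-0.12,-0.12,-0.12,-0.06]}'
python3 - <<'E'
from h import *
from scipy.spatial.transform import Rotation as Rn
st=arm.read_state();M=Rn.from_quat(st["ee_rot"]).as_matrix();print(M.round(4),np.degrees(np.arctan2(M[1,0],M[0,0])),st["joints"],st["position"])
for n in ("side","top"):
    im,d=imaging.get_image(n);cv2.imwrite(f"pics/{n}1.png",im);np.save(f"pics/{n}1.npy",d)
s=cv2.imread("pics/side1.png")[200:340,240:400];t=cv2.imread("pics/top1.png")[130:270,140:280]
cv2.imwrite("pics/h1.png",np.hstack([cv2.resize(s,None,fx=2.6,fy=2.6),cv2.resize(t,None,fx=2.6,fy=2.6)]))
E
```

```text
clock: 3.02
position: [460.2, 253.0, 303.4]
ee_rot: [-0.022, 1.0, -0.0, -0.0]
contact_force: [0.4, 0.1, -0.0]
gripper_width: 42.7
clock: 3.68
position: [460.3, 253.0, 303.4]
ee_rot: [-0.482, 0.876, -0.0, -0.001]
contact_force: [0.1, 0.4, 0.6]
gripper_width: 42.7
clock: 4.35
position: [460.3, 253.0, 233.5]
ee_rot: [0.815, -0.58, -0.0, 0.0]
contact_force: [-0.8, 0.8, -0.5]
gripper_width: 42.6
[[ 3.27e-01 -9.45e-01 -8.00e-04]
 [-9.45e-01 -3.27e-01 -6.00e-04]
 [ 3.00e-04  1.00e-03 -1.00e+00]] -70.91524536305398 [ 8.11668724e-01  2.81618376e-01 -3.37170461e-01 -2.30302725e-04
 -9.53039950e-01  1.09235274e+00] [460.264641   252.99719921 233.45233543]
```

View pics/h1.png

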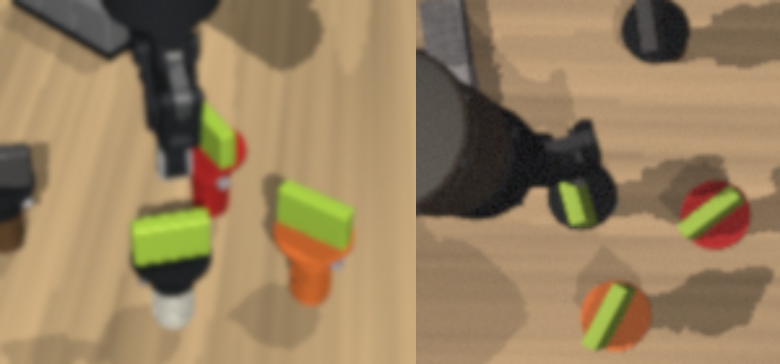

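Side view: the gripper is above and behind the fresh bar. The bar is at crop (172,238) and the fingertips are at crop (175,170). Next I'll use the fingertip clouds to check the cameras against the arm's own reading.

Run:
```python
from h import *
p=np.array([460.26,253.0]);ex=np.array([.327,-.945]);ey=np.array([-.945,-.327])
for n,(a,b,c,d2) in {"side":(190,300,280,340),"top":(150,230,160,250)}.items():
    d=np.load(f"pics/{n}1.npy");V,U=np.mgrid[a:b,c:d2];D=d[V,U].ravel();Q=pts(n,U.ravel(),V.ravel(),D)[D>0]
    Q=Q[(Q[:,2]>158)&(Q[:,2]<215)]
    r=Q[:,:2]-p;X=r@ex;Y=r@ey
    k=(abs(X)<70)&(abs(Y)<40);X,Y,z=X[k],Y[k],Q[k,2]
    for lo,hi in ((158,170),(170,185),(185,215)):
        q=(z>lo)&(z<hi)
        if q.sum()>5: print(n,lo,q.sum(),"jawX",np.percentile(X[q],[2,50,98]).round(1),"Y",np.percentile(Y[q],[2,50,98]).round(1))
```

```text
side 158 35 jawX [-35.3 -30.2  20.1] Y [-10.3  -5.   10.6]
side 170 101 jawX [-38.4 -31.7  22.9] Y [-10.5  -4.2  10.8]
side 185 104 jawX [-56.3 -36.7  24.8] Y [-12.7  -4.1   9.3]
top 158 6 jawX [-20.4   3.1  30.5] Y [ 5.6  8.2 10.4]
top 170 16 jawX [-7.2 30.4 36.8] Y [ 5.8  9.2 10.7]
top 185 44 jawX [25.7 33.  43.2] Y [-4.3  6.4 12.8]
```

Run:
```python
from h import *
p=np.array([460.26,253.0]);ex=np.array([.327,-.945]);ey=np.array([-.945,-.327])
for n,(a,b,c,d2) in {"side":(270,325,285,325),"top":(185,225,184,224)}.items():
    d=np.load(f"pics/{n}0.npy");im=cv2.imread(f"pics/{n}0.png");hsv=cv2.cvtColor(im,cv2.COLOR_BGR2HSV)
    m=((hsv[...,0]>28)&(hsv[...,0]<50)&(hsv[...,1]>110)&(hsv[...,2]>100))
    V,U=np.nonzero(m);k=(V>a)&(V<b)&(U>c)&(U<d2);V,U=V[k],U[k]
    Q=pts(n,U,V,d[V,U]);
    for lo,hi in ((70,95),(98,104)):
        q=(Q[:,2]>lo)&(Q[:,2]<hi);r=Q[q,:2]-p
        if q.sum()>5:print(n,lo,q.sum(),"X",np.percentile(r@ex,[2,50,98]).round(1),"Y",np.percentile(r@ey,[2,50,98]).round(1))
    # flange/other: all pts z 55..70 
    V,U=np.mgrid[a:b,c-5:d2+5];Q=pts(n,U.ravel(),V.ravel(),d[V,U].ravel());q=(Q[:,2]>58)&(Q[:,2]<68);r=Q[q,:2]-p;r=r[np.hypot(*r.T)<50]
    print(n,"flange X",np.percentile(r@ex,[1,99]).round(1),"Y",np.percentile(r@ey,[1,99]).round(1))
# ring both via depth
for n,(a,b,c,d2) in {"side":(155,200,255,305),"top":(130,175,360,405)}.items():
    d=np.load(f"pics/{n}0.npy");V,U=np.mgrid[a:b,c:d2];Q=pts(n,U.ravel(),V.ravel(),d[V,U].ravel());q=(Q[:,2]>78)&(Q[:,2]<84)
    P=Q[q,:2];print(n,"ring",q.sum(),np.percentile(P,[1,99],axis=0).round(1),np.percentile(P,[1,99],axis=0).mean(0))
```

```text
side 70 277 X [-14.5 -12.4 -10.4] Y [-28.1  -0.8  26. ]
side 98 133 X [-13.9  -6.6   0.1] Y [-27.1  -1.4  25.1]
side flange X [-35.8  -5.8] Y [-29.3  27.4]
top 98 146 X [-6.8 -0.8  5.7] Y [-27.5  -0.8  25. ]
top flange X [-29.   28.9] Y [-25.2  27.1]
side ring 102 [[ 546.1 -174. ]
 [ 615.5 -105.1]] [ 580.80058219 -139.54678471]
top ring 327 [[ 550.1 -178.7]
 [ 619.7 -110.5]] [ 584.91811983 -144.60364571]
```

```bash
python3 -m crank '{"delta_pos": [[-0.003,-0.001,0.02],[0,0,0.03],[0,0,0.025],[0,0,0.0165],[0,0,0],[0,0,0]], "twist": [0,0,0,0,0,0]}'
python3 -m crank '{"delta_pos": [[0,0,0],[0,0,0],[0,0,0],[0,0,0],[0,0,0],[0,0,0]], "twist": [0,0,0,0,0,0]}' 0
python3 - <<'E'
from h import *
for n in ("side",):
    im,d=imaging.get_image(n);cv2.imwrite(f"pics/{n}2.png",im);np.save(f"pics/{n}2.npy",d)
s=cv2.imread("pics/side2.png")[200:340,240:400]
cv2.imwrite("pics/h2.png",cv2.resize(s,None,fx=4,fy=4))
E
```

```text
clock: 4.95
position: [460.4, 256.1, 141.9]
ee_rot: [0.813, -0.582, -0.0, 0.001]
contact_force: [-0.8, -0.0, 0.4]
gripper_width: 42.9
clock: 5.45
position: [461.2, 257.0, 144.0]
ee_rot: [0.813, -0.582, 0.0, -0.002]
contact_force: [0.2, -0.8, 6.7]
gripper_width: 13.0
```

View pics/h2.png

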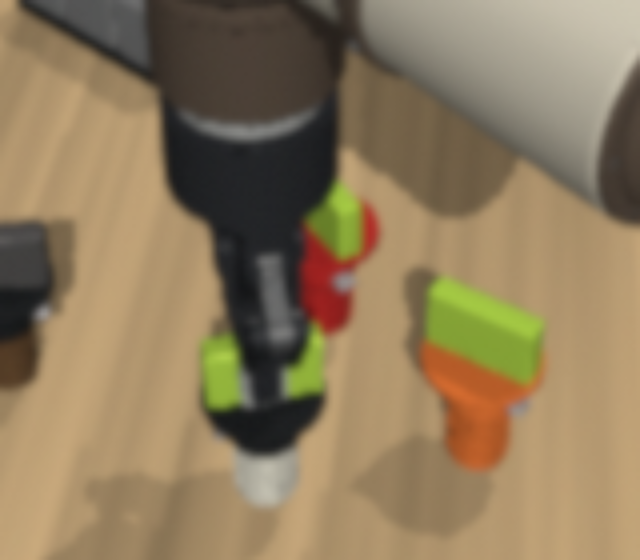

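The bar is gripped about centrally: finger at crop (262,380), bar spanning 205–322. Lifting.

```bash
python3 -m crank '{"delta_pos": [[0,0,-0.01],[0,0,-0.02],[0,0,-0.03],[0,0,-0.03],[0,0,-0.03],[0,0,0],[0,0,0]], "twist": [0,0,0,0,0,0,0]}'
python3 - <<'E'
from h import *
from scipy.spatial.transform import Rotation as Rn
for n in ("side","top"):
    im,d=imaging.get_image(n);cv2.imwrite(f"pics/{n}3.png",im);np.save(f"pics/{n}3.npy",d)
st=arm.read_state();p=st["position"];M=Rn.from_quat(st["ee_rot"]).as_matrix();print(p,M.round(4),st["contact_force"],st["wrist_torque"])
for n,(a,b,c,d2) in {"side":(220,300,270,340),"top":(175,235,160,224)}.items():
    d=np.load(f"pics/{n}3.npy");im=cv2.imread(f"pics/{n}3.png");hsv=cv2.cvtColor(im,cv2.COLOR_BGR2HSV)
    m=((hsv[...,0]>28)&(hsv[...,0]<50)&(hsv[...,1]>110)&(hsv[...,2]>70))
    V,U=np.nonzero(m);k=(V>a)&(V<b)&(U>c)&(U<d2);V,U=V[k],U[k]
    Q=(pts(n,U,V,d[V,U])-p)@M
    Q=Q[(abs(Q[:,2]-55)<40)&(abs(Q[:,0])<40)&(abs(Q[:,1])<45)]
    print(n,len(Q))
    if len(Q): print(np.percentile(Q,[1,10,50,90,99],axis=0).round(1))
    # white pleats
    V,U=np.mgrid[a:b+20,c:d2];D=d[V,U].ravel();Q=(pts(n,U.ravel(),V.ravel(),D)-p)@M;col=im[V,U].reshape(-1,3)
    q=(Q[:,2]>110)&(Q[:,2]<141)&(abs(Q[:,0])<40)&(abs(Q[:,1])<40)&(D>0)
    if q.sum()>5: print("pleats",q.sum(),np.percentile(Q[q],[1,50,99],axis=0).round(1))
s=cv2.imread("pics/side3.png")[180:320,240:400];t=cv2.imread("pics/top3.png")[130:270,140:280]
cv2.imwrite("pics/h3.png",np.hstack([cv2.resize(s,None,fx=2.6,fy=2.6),cv2.resize(t,None,fx=2.6,fy=2.6)]))
E
```

```text
clock: 6.08
position: [460.4, 256.5, 264.3]
ee_rot: [0.813, -0.582, -0.0, -0.002]
contact_force: [-0.5, -0.4, -3.5]
gripper_width: 13.2
[459.48724529 255.64315814 261.35537399] [[ 3.217e-01 -9.468e-01 -2.600e-03]
 [-9.469e-01 -3.217e-01 -1.200e-03]
 [ 3.000e-04  2.800e-03 -1.000e+00]] [ 0.33701352 -0.85881901 -1.98901158] [ 0.04342534  0.00277539 -0.01514638]
side 370
[[-22.6 -27.7  27.2]
 [-11.2 -25.5  42.3]
 [ -9.6 -13.7  56.3]
 [ -4.   25.4  73.7]
 [  2.   28.   77.5]]
pleats 212 [[-19.7 -15.5 110.2]
 [-15.9  -2.4 124.2]
 [ -3.7  13.6 140.3]]
top 144
[[-16.6   8.3  39.7]
 [ -3.7  11.1  41.2]
 [  3.7  20.1  43.4]
 [  9.3  28.1  65.7]
 [  9.6  28.6  77.8]]
pleats 22 [[  4.9  -2.2 127.4]
 [ 14.8   8.4 133.1]
 [ 18.3  14.7 140.1]]
```

View pics/h3.png

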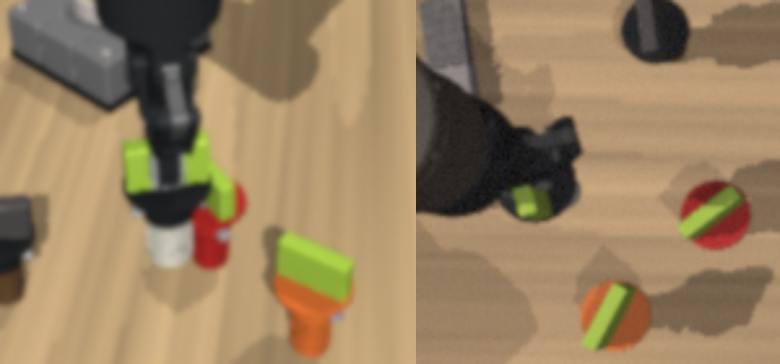

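```bash
python3 -m crank '{"delta_pos": [[0.01,0,-0.02],[0.02,0.001,0],[0.035,0.001,0],[0.035,0.001,0],[0.035,0.001,0],[0.035,0.001,0],[0.035,0.001,0],[0.035,0.001,0]], "twist": [0,0,0,0,0,0,0,0]}'
python3 -m crank '{"delta_pos": [[0.035,0.001,0],[0.035,0.001,0],[0.035,0.001,0],[0.035,0.001,0],[0.026,0.002,0],[0.01,0,0],[0,0,0],[0,0,0]], "twist": [0,0,0,0,0,0,0,0]}'
python3 -m crank '{"delta_pos": [[0,0,0],[0,0,0],[0,0,0],[0,0,0],[0,0,0],[0,0,0]], "twist": [0.1,0.1,0.097,0,0,0]}'
python3 - <<'E'
from h import *
from scipy.spatial.transform import Rotation as Rn
st=arm.read_state();p=st["position"];M=Rn.from_quat(st["ee_rot"]).as_matrix();print(p,M.round(4),np.degrees(np.arctan2(M[1,0],M[0,0])),st["joints"])
print("dworld",582.7-p[0],-142-p[1]);print("dtool",M.T@[582.7-p[0],-142-p[1],0])
E
```

```text
clock: 6.85
position: [530.5, 25.1, 280.4]
ee_rot: [0.813, -0.582, -0.002, 0.002]
contact_force: [-0.0, -0.2, -1.4]
gripper_width: 12.9
clock: 7.52
position: [581.5, -141.7, 280.4]
ee_rot: [0.813, -0.583, -0.002, 0.001]
contact_force: [-0.6, 0.9, -2.0]
gripper_width: 12.8
clock: 8.02
position: [582.1, -140.7, 282.2]
ee_rot: [0.719, -0.695, -0.0, 0.0]
contact_force: [0.1, -0.4, -2.3]
gripper_width: 13.3
[ 582.05873707 -140.68942799  282.2183928 ] [[ 3.460e-02 -9.994e-01 -6.000e-04]
 [-9.994e-01 -3.460e-02  2.000e-04]
 [-2.000e-04  6.000e-04 -1.000e+00]] -88.0184754667164 [ 3.28896260e-02  3.56336153e-01 -9.15425873e-02 -2.28683624e-04
 -1.12347237e+00  1.57258986e+00]
dworld 0.6412629265759051 -1.3105720088582586
dtool [ 1.33196139e+00 -5.95563271e-01 -6.06075054e-04]
```

```bash
python3 -m crank '{"delta_pos": [[0.001,-0.0005,0.02],[0,0,0.02],[0,0,0.007],[0,0,0],[0,0,0],[0,0,0]], "twist": [0,0,0,0,0,0]}'
cat > look.py <<'E'
from h import *
import sys
from scipy.spatial.transform import Rotation as Rn
k=sys.argv[1]
for n in ("side","top"):
    im,d=imaging.get_image(n);cv2.imwrite(f"pics/{n}{k}.png",im);np.save(f"pics/{n}{k}.npy",d)
st=arm.read_state();p=st["position"];M=Rn.from_quat(st["ee_rot"]).as_matrix();print(p,np.degrees(np.arctan2(M[1,0],M[0,0])),st["contact_force"],st["wrist_torque"])
s=cv2.imread(f"pics/side{k}.png")[110:220,230:340];t=cv2.imread(f"pics/top{k}.png")[100:210,330:440]
cv2.imwrite(f"pics/h{k}.png",np.hstack([cv2.resize(s,None,fx=3.6,fy=3.6,interpolation=2),cv2.resize(t,None,fx=3.6,fy=3.6,interpolation=2)]))
E
python3 look.py 4
```

```text
clock: 8.52
position: [583.5, -142.7, 236.8]
ee_rot: [0.718, -0.696, 0.001, -0.001]
contact_force: [0.6, 0.1, -0.9]
gripper_width: 13.3
[ 583.43439355 -142.65916243  236.80451531] -88.1853412199631 [ 0.52646532 -0.50432081 -2.77356264] [-0.03494092  0.01546146 -0.04163942]
```

View pics/h4.png

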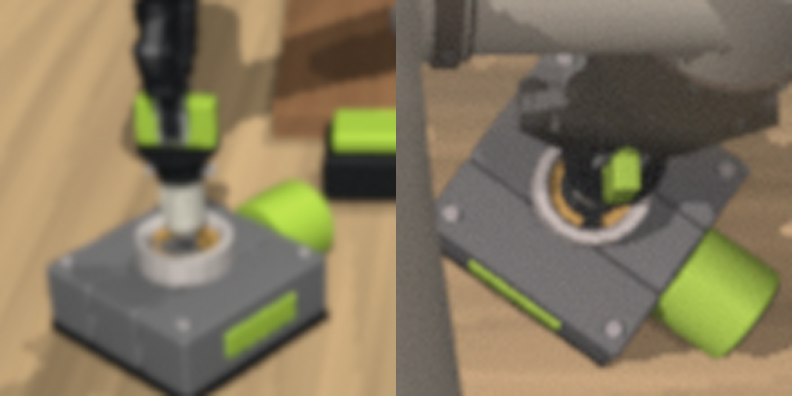

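Side view: the pleated foot is over the ring, pleats at crop (182,208) and ring at (184,243). It looks centred along x. Now a relative measurement within each camera.

Run:
```python
from h import *
d=np.load("pics/side4.npy");V,U=np.mgrid[130:200,255:305];D=d[V,U].ravel();Q=pts("side",U.ravel(),V.ravel(),D)[D>0]
d0=np.load("pics/side0.npy");D0=d0[V,U].ravel();Q0=pts("side",U.ravel(),V.ravel(),D0)[D0>0]
R=Q0[(Q0[:,2]>78)&(Q0[:,2]<84)];print("ring0 x",np.percentile(R[:,0],[0,1,99,100]),"y",np.percentile(R[:,1],[0,1,99,100]))
c=np.array([583,-140])
for lo,hi in ((90,125),(95,105),(105,115)):
    q=(Q[:,2]>lo)&(Q[:,2]<hi)&(np.hypot(*(Q[:,:2]-c).T)<35);P=Q[q]
    print(lo,q.sum(),"x",np.percentile(P[:,0],[2,98]),np.percentile(P[:,0],[2,98]).mean(),"y front",np.percentile(P[:,1],[50,90,98]))
    A=np.c_[2*P[:,:2],np.ones(len(P))]
    # front surface: fix R=15, fit centre
    from scipy.optimize import least_squares
    f=least_squares(lambda t:np.hypot(P[:,0]-t[0],P[:,1]-t[1])-15,[583,-140],loss="soft_l1");print(" fit",f.x)
# flange/bars of the cartridge
q=(Q[:,2]>139)&(Q[:,2]<185)&(np.hypot(*(Q[:,:2]-c).T)<35);
```

```text
ring0 x [545.1203294  546.09999421 615.50117017 616.02077002] y [-174.10072162 -173.98262572 -105.11094369 -104.97329727]
90 137 x [564.84464437 593.80409291] 579.3243686435305 y front [-128.68772701 -124.78898587 -123.64418602]
 fit [ 580.38654231 -140.61716353]
95 40 x [565.14280884 594.04418829] 579.5934985638037 y front [-129.72929594 -124.66555889 -123.84128173]
 fit [ 580.62938658 -140.839037  ]
105 40 x [564.75520096 593.1025072 ] 578.9288540797588 y front [-128.4083696  -124.80086141 -123.72060126]
 fit [ 580.03161541 -140.33469915]
```

```bash
python3 -m crank '{"delta_pos": [[0,0,0.015],[0,0,0.015],[0,0,0.015],[0,0,0.005],[0,0,0],[0,0,0]], "twist": [0,0,0,0,0,0]}'
python3 -m crank '{"delta_pos": [[0,0,0.002],[0,0,0.002],[0,0,0.002],[0,0,0]], "twist": [0,0,0,0]}'
python3 -m crank '{"delta_pos": [[0,0,0.002],[0,0,0.001],[0,0,0],[0,0,0]], "twist": [0,0,0,0]}'
```

```text
clock: 9.12
position: [583.3, -142.8, 186.3]
ee_rot: [0.718, -0.696, 0.001, -0.0]
contact_force: [1.1, 0.8, -0.9]
gripper_width: 12.9
clock: 9.45
position: [582.8, -142.6, 179.5]
ee_rot: [0.718, -0.696, 0.0, -0.0]
contact_force: [0.0, -0.4, -1.5]
gripper_width: 13.2
clock: 9.78
position: [583.0, -142.7, 176.4]
ee_rot: [0.718, -0.696, 0.0, -0.0]
contact_force: [0.8, -0.2, -3.0]
gripper_width: 12.8
```

```bash
python3 -m crank '{"delta_pos": [[0,0,0.001],[0,0,0.001],[0,0,0]], "twist": [0,0,0]}'
python3 -m crank '{"delta_pos": [[0,0,0.001],[0,0,0.001],[0,0,0]], "twist": [0,0,0]}'
python3 look.py 5
```

```text
clock: 10.03
position: [583.1, -142.6, 175.1]
ee_rot: [0.718, -0.696, 0.0, -0.0]
contact_force: [-0.1, -1.0, 1.4]
gripper_width: 13.1
clock: 10.28
position: [583.1, -142.7, 173.1]
ee_rot: [0.718, -0.696, 0.001, -0.0]
contact_force: [0.2, -0.1, 4.3]
gripper_width: 12.9
[ 583.09635571 -142.70072265  173.0404257 ] -88.19837506689245 [-0.04608027  0.37520671  5.52684038] [0.17249813 0.08030714 0.01878226]
```

View pics/h5.png

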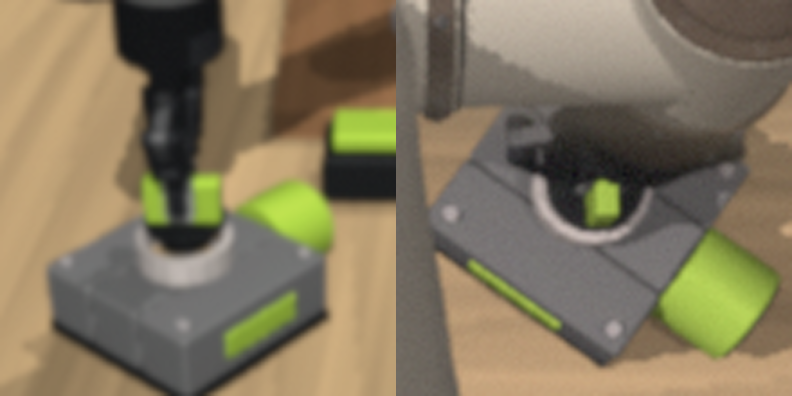

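```bash
python3 -m crank '{"delta_pos": [[0,0,0.001],[0,0,0.001],[0,0,0],[0,0,0]], "twist": [0,0,0,0]}'
python3 -m crank '{"delta_pos": [[0,0,0.001],[0,0,0.001],[0,0,0],[0,0,0]], "twist": [0,0,0,0]}'
```

```text
clock: 10.72
position: [583.1, -142.7, 170.9]
ee_rot: [0.718, -0.696, 0.0, -0.0]
contact_force: [-0.0, 0.6, 5.4]
gripper_width: 13.0
clock: 11.05
position: [583.2, -142.7, 169.1]
ee_rot: [0.718, -0.696, 0.001, -0.0]
contact_force: [-0.9, 0.3, 5.2]
gripper_width: 13.0
```

Force is flat at about 7 N with the weight added, so this is the spring and the lugs are through the slots. Pressing a little deeper.

```bash
python3 -m crank '{"delta_pos": [[0,0,0.001],[0,0,0.001],[0,0,0],[0,0,0]], "twist": [0,0,0,0]}'
python3 -m crank '{"delta_pos": [[0,0,0.001],[0,0,0.0005],[0,0,0],[0,0,0]], "twist": [0,0,0,0]}'
python3 look.py 6
python3 - <<'E'
from h import *
for k in ("5","6"):
    im=cv2.imread(f"pics/side{k}.png");d=np.load(f"pics/side{k}.npy");hsv=cv2.cvtColor(im,cv2.COLOR_BGR2HSV)
    m=((hsv[...,0]>28)&(hsv[...,0]<50)&(hsv[...,1]>110)&(hsv[...,2]>100));V,U=np.nonzero(m);q=(V>145)&(V<185)&(U>265)&(U<296);V,U=V[q],U[q]
    Q=pts("side",U,V,d[V,U]);print(k,np.percentile(Q[:,2],[90,95,98]),U.min(),U.max(),V.min(),V.max())
E
```

```text
clock: 11.38
position: [583.2, -142.7, 167.4]
ee_rot: [0.718, -0.696, 0.001, -0.0]
contact_force: [-0.9, 1.2, 7.4]
gripper_width: 13.5
clock: 11.72
position: [583.2, -142.7, 166.0]
ee_rot: [0.718, -0.696, 0.001, -0.0]
contact_force: [-0.4, 0.9, 8.0]
gripper_width: 12.9
[ 583.16738374 -142.71653181  166.02266114] -88.18771251848423 [-0.70377787  0.36384073  7.48491795] [ 0.36763355  0.45599809 -0.06878639]
5 [127.35071184 128.09547917 132.62574246] 269 291 158 171
6 [120.19646242 120.98138089 136.16645301] 269 291 160 174
```

View pics/h6.png

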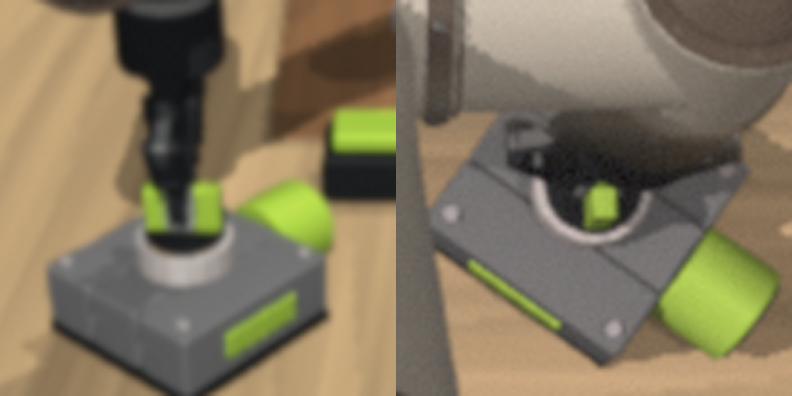

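The bar top dropped about 7 mm, tracking the tool. Bar top z is about 121, so the middle is at about 71.5, which is under the ledge. Now the turn, gently.

```bash
python3 -m crank '{"delta_pos": [[0,0,0],[0,0,0],[0,0,0],[0,0,0]], "twist": [0.05,0.05,0.05,0.05]}'; python3 -c "
from h import *
s=arm.read_state();print(s['wrist_torque'],s['position'],s['joints'][5])"
python3 -m crank '{"delta_pos": [[0,0,0],[0,0,0],[0,0,0],[0,0,0]], "twist": [0.05,0.05,0.05,0.05]}'; python3 -c "
from h import *
s=arm.read_state();print(s['wrist_torque'],s['position'],s['joints'][5])"
```

```text
clock: 12.15
position: [583.5, -142.9, 166.2]
ee_rot: [-0.644, 0.765, -0.001, 0.001]
contact_force: [-1.3, -0.4, 8.7]
gripper_width: 13.0
[0.09934851 0.192083   0.09956646] [ 583.51092998 -142.88475861  166.24556521] 1.370186190312045
clock: 12.48
position: [583.7, -143.0, 166.4]
ee_rot: [-0.565, 0.825, -0.001, 0.001]
contact_force: [-0.6, -0.2, 7.5]
gripper_width: 13.0
[-0.02994165  0.14343983  0.07680421] [ 583.68989282 -142.96108097  166.35682825] 1.170184462336987
```

```bash
python3 -m crank '{"delta_pos": [[0,0,0],[0,0,0],[0,0,0],[0,0,0],[0,0,0],[0,0,0],[0,0,0],[0,0,0]], "twist": [0.07,0.07,0.07,0.07,0.07,0.07,0.07,0.07]}'; python3 -c "
from h import *
s=arm.read_state();print(s['wrist_torque'],s['position'],s['joints'][5])"
python3 -m crank '{"delta_pos": [[0,0,0],[0,0,0],[0,0,0],[0,0,0],[0,0,0],[0,0,0],[0,0,0],[0,0,0]], "twist": [0.07,0.07,0.07,0.07,0.07,0.07,0.07,0]}'; python3 -c "
from h import *
s=arm.read_state();print(s['wrist_torque'],s['position'],s['joints'][5])"
```

```text
clock: 13.15
position: [583.9, -143.0, 166.4]
ee_rot: [-0.314, 0.949, -0.001, 0.001]
contact_force: [0.3, -0.4, 7.7]
gripper_width: 13.2
[-0.08704629  0.08533039  0.08191655] [ 583.85946335 -143.00352049  166.43510025] 0.6092377184620873
clock: 13.82
position: [583.8, -143.0, 166.4]
ee_rot: [-0.075, 0.997, -0.001, 0.002]
contact_force: [0.2, -0.6, 7.2]
gripper_width: 13.0
[-0.05532093  0.1038848  -0.03539274] [ 583.82227115 -142.97920986  166.40979727] 0.12006008080252473
```

```bash
python3 look.py 7
```

```text
[ 583.81909391 -143.00043205  166.42705401] -171.264036194866 [-0.53933851 -0.30850965  8.08650614] [-0.11843144  0.1323511  -0.00541985]
```

View pics/h7.png

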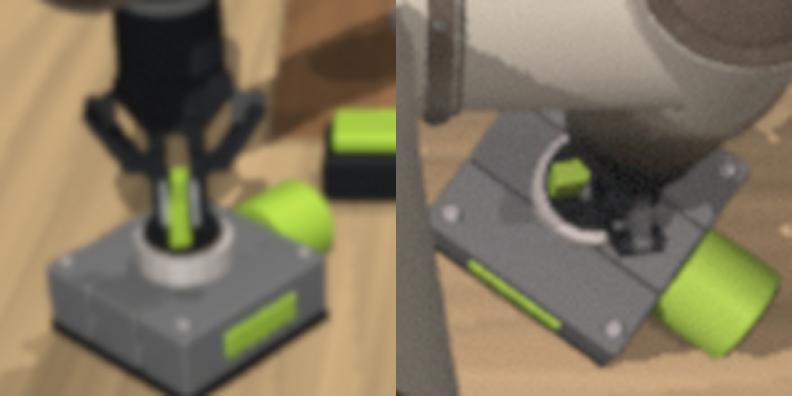

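The bar has turned with the gripper and now points at the side camera (crop (180,208)), 83° round. Feeling on toward the stop.

```bash
for i in 1 ; do python3 -m crank '{"delta_pos": [[0,0,0],[0,0,0],[0,0,0],[0,0,0],[0,0,0]], "twist": [0.04,0.04,0.04,0,0]}'; done; python3 -c "
from h import *
s=arm.read_state();print(s['wrist_torque'],s['joints'][5])"
python3 -m crank '{"delta_pos": [[0,0,0],[0,0,0],[0,0,0],[0,0,0]], "twist": [0.02,0.02,0,0]}'; python3 -c "
from h import *
s=arm.read_state();print(s['wrist_torque'],s['joints'][5])"
python3 -m crank '{"delta_pos": [[0,0,0],[0,0,0],[0,0,0]], "twist": [0.02,0,0]}'; python3 -c "
from h import *
s=arm.read_state();print(s['wrist_torque'],s['joints'][5])"
```

```text
clock: 14.33
position: [583.8, -143.0, 166.4]
ee_rot: [-0.016, 1.0, -0.001, 0.002]
contact_force: [-0.1, -0.1, 8.3]
gripper_width: 13.0
[-0.07224002  0.08240094 -0.03489968] 0.002177760804372842
clock: 14.67
position: [583.6, -142.9, 166.4]
ee_rot: [0.003, 1.0, -0.0, 0.001]
contact_force: [-0.5, 0.1, 8.6]
gripper_width: 12.9
[0.02844663 0.24695376 0.05228962] -0.03734779464873513
clock: 14.92
position: [583.4, -142.9, 166.4]
ee_rot: [0.013, 1.0, -0.0, 0.001]
contact_force: [-1.1, 1.1, 7.9]
gripper_width: 13.4
[0.1109788  0.37150519 0.06732018] -0.057214453549184884
```

```bash
python3 -m crank '{"delta_pos": [[0,0,-0.001],[0,0,-0.001],[0,0,0],[0,0,0]], "twist": [-0.01,-0.01,0,0]}'; python3 -m crank '{"delta_pos": [[0,0,-0.001],[0,0,-0.0005],[0,0,0],[0,0,0]], "twist": [0,0,0,0]}'; python3 -m crank '{"delta_pos": [[0,0,-0.001],[0,0,0],[0,0,0]], "twist": [0,0,0]}';python3 look.py 8
python3 - <<'E'
from h import *
for k in ("7","8"):
    im=cv2.imread(f"pics/side{k}.png");d=np.load(f"pics/side{k}.npy");hsv=cv2.cvtColor(im,cv2.COLOR_BGR2HSV)
    m=((hsv[...,0]>28)&(hsv[...,0]<50)&(hsv[...,1]>110)&(hsv[...,2]>100));V,U=np.nonzero(m);q=(V>145)&(V<185)&(U>265)&(U<290);V,U=V[q],U[q]
    Q=pts("side",U,V,d[V,U]);t=Q[(Q[:,1]<-125)&(Q[:,2]>110)];print(k,np.percentile(t[:,2],[25,50,75]),U.min(),U.max(),V.min(),V.max())
E
```

```text
clock: 15.25
position: [583.4, -142.9, 168.1]
ee_rot: [0.004, 1.0, -0.0, 0.001]
contact_force: [-1.2, 0.4, 7.0]
gripper_width: 13.2
clock: 15.58
position: [583.4, -142.9, 169.4]
ee_rot: [0.004, 1.0, -0.0, 0.001]
contact_force: [-0.6, 0.4, 6.6]
gripper_width: 12.8
clock: 15.83
position: [583.4, -142.9, 170.0]
ee_rot: [0.004, 1.0, -0.0, 0.001]
contact_force: [1.0, -0.3, 4.3]
gripper_width: 13.1
[ 583.38783462 -142.87773063  170.0338823 ] 179.56406971517822 [-0.06304644 -0.2735233   5.25818674] [-0.19031677 -0.1131027   0.03641944]
7 [120.11468374 121.3167849  122.5214192 ] 277 282 156 178
8 [123.63761204 124.53027396 125.36470264] 275 282 155 177
```

```bash
python3 -m crank '{"delta_pos": [[0,0,-0.001],[0,0,0],[0,0,0],[0,0,0]], "twist": [0,0,0,0]}'; python3 -m crank '{"delta_pos": [[0,0,-0.001],[0,0,0],[0,0,0],[0,0,0]], "twist": [0,0,0,0]}'
```

```text
clock: 16.27
position: [583.3, -142.8, 170.1]
ee_rot: [0.004, 1.0, -0.0, 0.001]
contact_force: [3.8, -2.8, -0.2]
gripper_width: 12.8
clock: 16.6
position: [583.3, -142.8, 170.2]
ee_rot: [0.004, 1.0, 0.0, 0.0]
contact_force: [6.2, -3.8, -4.3]
gripper_width: 13.1
```

The tool is held at 170.1 against upward commands, 3.7 mm up from where it turned, so the lugs are in the notch. Relax the pull and let go.

```bash
python3 -m crank '{"delta_pos": [[0,0,0.0015],[0,0,0],[0,0,0]], "twist": [0,0,0]}'; python3 -m crank '{"delta_pos": [[0,0,0],[0,0,0],[0,0,0],[0,0,0],[0,0,0],[0,0,0]], "twist": [0,0,0,0,0,0]}' 0.5; python3 -m crank '{"delta_pos": [[0,0,-0.01],[0,0,-0.02],[0,0,-0.03],[0,0,-0.04],[0,0,-0.04],[0,0,0],[0,0,0]], "twist": [0,0,0,0,0,0,0]}'
python3 -m crank '{"delta_pos": [[-0.04,0,0],[-0.04,0,0],[-0.04,0,0],[-0.04,0,0],[-0.04,0,0],[0,0,0],[0,0,0],[0,0,0]], "twist": [0,0,0,0,0,0,0,0]}'
python3 look.py 9
```

```text
clock: 16.85
position: [583.2, -142.8, 170.1]
ee_rot: [0.004, 1.0, -0.0, 0.001]
contact_force: [4.5, -1.6, 0.3]
gripper_width: 12.9
clock: 17.35
position: [582.5, -142.5, 169.7]
ee_rot: [0.004, 1.0, 0.0, -0.0]
contact_force: [0.0, 0.2, -0.2]
gripper_width: 42.4
clock: 17.93
position: [583.6, -142.7, 314.2]
ee_rot: [0.004, 1.0, -0.0, 0.004]
contact_force: [-0.4, -0.4, -1.4]
gripper_width: 42.6
clock: 18.6
position: [782.4, -144.2, 307.6]
ee_rot: [0.004, 1.0, -0.0, -0.002]
contact_force: [0.2, -0.5, 0.1]
gripper_width: 43.2
[ 781.68541419 -144.41560174  311.41136833] 179.53967064550045 [-0.17256438  0.08806058  0.68100604] [-0.06700864 -0.02486037  0.02903149]
```

View pics/h9.png

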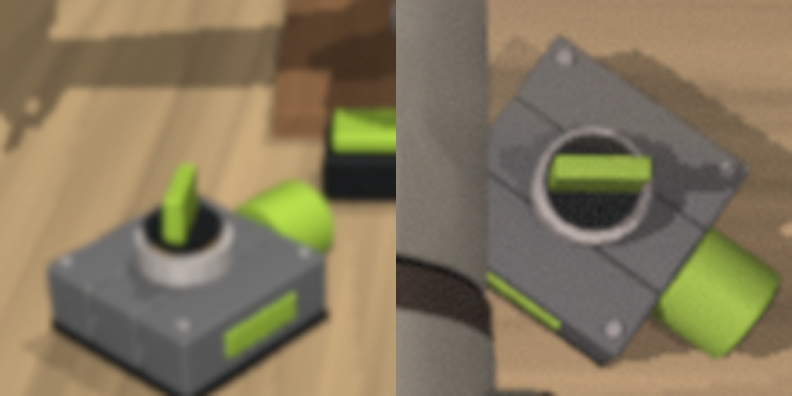

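The cartridge stands in the ring with its bar at right angles to the slots and the gripper is clear. Now checking height, tilt and angle.

```bash
python3 - <<'E'
from h import *
for n,(a,b,c,e) in {"side":(145,182,265,292),"top":(138,158,368,405)}.items():
    im=cv2.imread(f"pics/{n}9.png");d=np.load(f"pics/{n}9.npy");hsv=cv2.cvtColor(im,cv2.COLOR_BGR2HSV)
    m=((hsv[...,0]>28)&(hsv[...,0]<50)&(hsv[...,1]>110)&(hsv[...,2]>(140 if n=="top" else 100)));V,U=np.nonzero(m);q=(V>a)&(V<b)&(U>c)&(U<e);V,U=V[q],U[q]
    Q=pts(n,U,V,d[V,U]);t=Q[(Q[:,2]>121)&(Q[:,2]<131)]
    A=np.c_[t[:,:2]-t[:,:2].mean(0),np.ones(len(t))];co=np.linalg.lstsq(A,t[:,2],rcond=None)[0]
    r=cv2.minAreaRect(t[:,:2].astype(np.float32));print(n,len(t),"z",np.median(t[:,2]),"slope",co[:2],"rect",r)
    if n=="top":
        w=plane(n,U,V,126)[:,:2];l,E=np.linalg.eigh(np.cov(w.T));print("centre",w.mean(0),"angle",np.degrees(np.arctan2(E[1,1],E[0,1])))
    # ring height check, flange height
    V,U=np.mgrid[120:200,250:310] if n=="side" else np.mgrid[130:175,360:405]
    Q=pts(n,U.ravel(),V.ravel(),d[V,U].ravel());c0=[580.8,-139.6] if n=="side" else [584.6,-144.3]
    rr=np.hypot(Q[:,0]-c0[0],Q[:,1]-c0[1]);
    print(" ring z",np.median(Q[(rr>30.5)&(rr<35)&(Q[:,2]>70)&(Q[:,2]<95),2])," flange z",np.median(Q[(rr>15)&(rr<27)&(Q[:,2]>75)&(Q[:,2]<105),2]))
E
python3 -c "
from h import *
for k in '0','9':print(k)
a=cv2.imread('pics/top0.png').astype(int);b=cv2.imread('pics/top9.png').astype(int)
print(abs(a-b)[115:225,140:280].mean(),abs(a-b)[185:245,455:505].mean(), abs(a-b)[120:160,212:250].mean(),abs(a-b)[120:215,140:166].mean())
print(arm.read_state()['position'])"
```

```text
side 65 z 124.07626334769873 slope [-0.03738775 -0.00600889] rect ((580.6079711914062, -137.7130584716797), (57.93355941772461, 13.70331859588623), 87.98363494873047)
 ring z 78.43076650647447  flange z 90.55717744547235
top 149 z 126.89863445064282 slope [0.04423023 0.00673976] rect ((583.6778564453125, -142.69589233398438), (54.44261169433594, 12.331947326660156), 88.6955795288086)
centre [ 583.80685336 -142.19420882] angle 88.99470089199761
 ring z 82.1227215585667  flange z 93.12728824512084
0
9
26.245887445887448 9.907444444444444 11.20548245614035 12.138326585695006
[ 781.68541419 -144.41560174  311.41136833]
```

```bash
python3 -m crank '{"delta_pos": [[0,0,0],[0,0,0],[0,0,0],[0,0,0]], "twist": [0,0,0,0]}'; python3 -c "
from bench import job_done
print(job_done())"
```

```text
clock: 19.03
position: [782.2, -144.3, 311.3]
ee_rot: [0.004, 1.0, 0.0, 0.001]
contact_force: [0.5, 0.5, 0.1]
gripper_width: 42.7
the job is handed in; nothing more can be done
None
```

The fresh cartridge is in the port and locked as far as my checks show. The job was handed in at about 19 s, and no verdict is reported.

**What I did:** I told the white-pleated cartridge from the red and orange look-alikes and found the slots by eye, turned about 1.8° from world x. I lowered it through them, pressed about 9 mm against the spring with wrist readings of about 9 N or less, and turned it about 92° clockwise. I eased it up until it refused to rise further, about 4 mm higher, and then released and backed away.

**Last checks:**
- **Height:** in the top view the flange is 11.0 mm and the bar top 44.8 mm above the ring. That puts the middle about 5 mm below the port point, where it should be locked.
- **Turn:** the bar is about 93° clockwise of the slots, inside the notch's 88 to 95°.
- **Position:** the middle is within about 2 mm of the port centre in each camera, and the gripper is about 200 mm clear.

**Checks that disagreed or were weak:**
- **Cameras:** the two cameras differ by about 5 mm in absolute position. I used their mean and relative measurements.
- **Tilt:** the fit to the bar top was noisy. The two views gave about 2.5° of opposite sign, so I took the cartridge as upright.
- **Stop:** I felt only a slight rise in torque at the stop and did not press into it.
- **Other items:** the spent cartridge, battery pack and brush were not touched knowingly. My before-and-after picture comparison of them was confused by the arm and its shadow, so it does not confirm they stayed put.

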